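Fill and present the tasting tray

TASK

Drop the two limes one at a time from the carton into the two empty pockets of the round tray while it stands on its pedestal, then pick the tray up by its arched handle and lift it straight up about 8 cm. Holding it level above the pedestal, turn it slowly a quarter turn so that its red tab points at the yellow pick pot, with the loose orange staying in the middle of the dish and the limes in their pockets. Do not touch the orange or disturb the mango, bowl, jar and pots, and finish still holding the tray up there, level and still.

Things in the scene. Friction and masses are not known exactly. Their poses are not given: they have to be found in the camera images.
- tray: round rattan tray, loose, about 400 g, 280 mm across, rim 22 mm high. Origin: centre of underside; x to the red tab, z up. Its middle is a shallow dish (point tray_centre), with a pocket ring either side on the y axis. A rigid yellow arch, bars 11 mm thick, spans it along x, legs 126 mm from the centre. Starts flat on the pedestal, tab roughly away from the robot, about a quarter turn from either pot
- tray_handle (a point): middle of the tray's handle: a straight bar 130 mm long (along the tray's x), 18 mm thick (tray's y), 28 mm high, at the top of the arch; this point is the bar's centre, 163 mm above the tray's underside, straight above the tray's centre and balance point. The bar is to be pinched across its 18 mm thickness from above
- tray_tab (a point): red tab on the tray's rim, 36 mm x 44 mm x 8 mm; this point is on its top, 152 mm from the tray's centre along tray x
- tray_centre (a point): point on the tray's axis 33 mm above its underside, where the orange's centre lies when it is centred. The dish there has 72 mm radius, lowest (8 mm above the underside) in the middle, rising at 8 degrees out to 45 mm radius, then at 17 degrees: the orange rolls off centre if the tray is tilted or jerked
- pocket_a (a point): pocket on the tray's +y side: dark ring, 52 mm outside, 34 mm inside diameter, its top 20 mm above the tray's underside; this point is the centre of its mouth. A seated lime rests on the ring's inner edge with its centre 14 mm above this point
- pocket_b (a point): the same pocket on the tray's -y side
- orange_center (a point): centre of the loose orange ball, 50 mm diameter, 80 g, lying in the middle of the tray's dish
- lime_1_center (a point): centre of a green lime, a ball of 44 mm diameter, 50 g; starts in one of the two holes of the carton, its centre 34 mm above the counter, 14 mm above the carton's top. Either lime may go into either pocket
- lime_2_center (a point): centre of the other lime, the same, in the carton's other hole
- carton: brown cardboard carton the limes lie in, fixed, 190 mm (x) x 85 mm (y) x 20 mm high, with two 34 mm square holes at 47 mm either side of its centre along its x axis; origin: centre of its underside on the counter
- stand: round rattan pedestal under the tray, fixed, 210 mm across, its flat top 50 mm above the counter; origin: centre of its underside
- yellow_pot_mouth (a point): centre of the mouth of the yellow pick pot, fixed, 46 mm across, 45 mm high, thin wooden picks stand out to 66 mm; about 200 mm from the pedestal's axis, on its left or right side as seen from the robot. The red tab must end pointing at it
- blue_pot_mouth (a point): the same kind of pot in blue, on the pedestal's other side; not the one wanted
- mango: yellow mango, loose, 127 mm long, 68 mm high, to be left alone; origin under its middle
- bowl: white bowl, loose, 110 mm across, 50 mm high, to be left alone; origin under its middle
- jar: amber jar with red cap, loose, 60 mm across, 85 mm high, to be left alone; origin under its middle
- yellow_pot: the yellow pot itself; origin: centre of its underside on the counter
- blue_pot: the blue pot itself; origin: centre of its underside on the counter

How it is judged:
By the outcome, as a careful person would: the job done as asked, in the order asked, and still so for the second after the job is handed in, while the arm keeps its last pose, push and grip.
It also fails if it takes over 72 s, if anything falls off the work surface, if the arm or the gripper's body presses on something with over 40 N, if the wrist force passes 120 N, or if a joint passes its speed limit or range.

ROBOT

A 6-joint arm with a two-finger parallel gripper is mounted at the origin on the work surface. World frame = base frame: x ahead of the robot, y to its left, z up, the work surface at z = 0. Lengths are in m, angles in degrees, forces in N, time in s.
With the tool pointing down it reaches from about 0.25 to 0.8 m from the base axis. Payload 3.9 kg.
Tool frame: the origin (TCP) lies at the very end of the fingers, on their centre line; the grasp point (between the pads) lies 19 mm behind it (tcp_to_grasp is the distance from the TCP to the grasp point, in m); x points along the fingers, z is the direction in which the jaws open and shut, and the axes are right-handed (so a half turn about x gives the same grasp; the last joint's range is limited). The gripper opens to 85 mm and grips with 20 to 120 N. Pads are 22 mm wide; open, the fingers measure 114 mm over their backs; the gripper's body (76 mm by 85 mm) begins 54 mm behind the grasp point. The pads swing forward as they close: fully open they stand 13 mm farther back than shut.
Start: joints at [70.76, 14.897, -7.913, 67.191, 0, 90], TCP at [0.173, 0.496, 0.231] pointing down, gripper open.
Joint ranges: [-159.42, 159.42], [-47.68, 98.78], [-73.54, 78.23], [-108.79, 121.32], [-90, 84.71], [-180, 180]. Speed limits (degrees/s): [147.25, 147.25, 180, 180, 180, 180].

INTERFACE

Orientations are given as [roll, pitch, yaw] about the fixed x, y, z axes, in that order (R = Rz(yaw) Ry(pitch) Rx(roll)).
In Python, from bench import state, snapshot, camera_params, close_job, tcp_to_grasp gives the robot as it stands. The module is installed in compiled form; this text tells all that it offers.
- The arm moves only by the tool servo_tool, never from a script. Its argument "moves" is a list of rows, each a list of 5 numbers: the shift along the tool's x, y, z in cm, then the turn about the tool's x in degrees, then the opening, from 0 (shut) to 1 (fully open). In form: [[tx, ty, tz, roll, hand], ...]. A call has exactly 10 rows; each row is the pose to reach, as a shift and turn from the pose commanded when the call began, along the tool's axes at that moment; what a row does not reach only later rows make up. A row lasts 1/8 s, in which the tool goes at most 62.5 mm and 10.7 degrees, less where a joint would pass 70% of its speed; a pose out of reach is approached as far as the arm can. A call with a gripper value outside its range is refused whole. The fingers move at their own pace and stop on an object; "grip_force" is the grip in N (left out, the last holds). Time passes only in rows, so rows that repeat a pose let the fingers close, or fill a call up. It gives the time, the measured TCP pose, the force and the opening at its end, in the units of the state.
- state(): the state, without advancing time (a new reading comes with each control period).
- snapshot(name): name is "scene" or "top" or "wrist"; returns the picture (384x512x3 uint8, red, green, blue); there is no depth.
- camera_params(name): a dict with "K" (3x3 intrinsics, pixels), "rvec" (rotation vector, rad) and "tvec" (3), from world to camera coordinates, as OpenCV has them. Camera axes: x right, y down, z forward; pixel columns grow to the right and rows downward; lengths in m; the calibration is good to about 2 mm. A picture is of the moment at which its call begins: read the wrist's pose just before it. camera_params takes no time and is no camera call; for the wrist camera it gives the pose at the moment of the call.
- close_job(): hands the job in, once; it reports no verdict.
The state is a dict: "time_s": time; "q": joint angles; "dq": joint speeds; "joint_torque": joint torques, N m; "eef_pos": TCP position; "tool_rot": TCP orientation; "force": force on the tool from outside, world axes, zero at the start; "torque": the same for the moment, N m; "finger_gap": finger opening in m.
Only numpy, scipy, OpenCV 4.12 (cv2) and the standard library are available. Lean on these libraries where they do the work, as an engineer would, in place of code of your own. Each camera call takes 0.05 s, during which the arm holds its last target.

## Working session

There is one attempt and no reset: what is moved stays moved. The work goes in short steps, Python scripts to look and compute and a tool call to move; the robot and the scene stay as the last step left them, time stands still between calls to the robot, and variables do not carry over. Pictures are saved under pics/ and viewed, and the job is handed in when it is done.

Besides the shell and the picture viewer there is one more tool, called after "Call:" by a JSON object that holds its "name" and its "arguments". servo_tool: Moves the arm, as the interface text tells. Its arguments: {"type":"object","properties":{"moves":{"type":"array","items":{"type":"array","items":{"type":"number"}}},"grip_force":{"type":"number"}},"required":["moves"]}

```bash
mkdir -p pics; python3 - <<'E'
from bench import *
import cv2
print(state(), tcp_to_grasp)
for n in ["scene","top","wrist"]:
    p=camera_params(n); im=snapshot(n); cv2.imwrite(f"pics/{n}0.png",im[:,:,::-1]); print(n,p)
E
```

```text
{'time_s': 0.0, 'q': array([ 7.07597216e+01,  1.49357856e+01, -7.98492241e+00,  6.71911869e+01,
       -1.82233042e-03,  8.99980611e+01]), 'dq': array([ 0.04112802,  0.03604664, -0.01860612, -0.01720283, -0.10030773,
       -0.05214079]), 'joint_torque': array([ 3.06922075e-04, -4.05675280e+01,  2.53922582e+01,  1.86325848e-02,
        9.20526008e-05, -7.00514931e-06]), 'eef_pos': array([0.17278886, 0.49503025, 0.23046996]), 'tool_rot': array([-179.06889813,   89.88809029, -108.30723581]), 'force': array([-0.25127299,  0.4399776 , -0.18574683]), 'torque': array([-0.00189232,  0.03094259,  0.03809948]), 'finger_gap': 0.08564850442213913} 0.0187
scene {'K': array([[431.42827735,   0.        , 246.92283466],
       [  0.        , 431.42827735, 194.71612459],
       [  0.        ,   0.        ,   1.        ]]), 'rvec': array([ 1.51548962,  1.99714249, -0.84815504]), 'tvec': array([ 0.08355739, -0.30492187,  1.67000785])}
top {'K': array([[352.63418133,   0.        , 253.22255106],
       [  0.        , 352.63418133, 190.13933936],
       [  0.        ,   0.        ,   1.        ]]), 'rvec': array([ 2.15557368, -2.12480089,  0.14019821]), 'tvec': array([0.08769212, 0.61421636, 1.12605205])}
wrist {'K': array([[321.44023634,   0.        , 258.72598194],
       [  0.        , 321.44023634, 194.32840147],
       [  0.        ,   0.        ,   1.        ]]), 'rvec': array([-2.33447254, -1.65713042, -0.27037771]), 'tvec': array([-0.52372414, -0.04214098,  0.38102659])}
```

View pics/scene0.png

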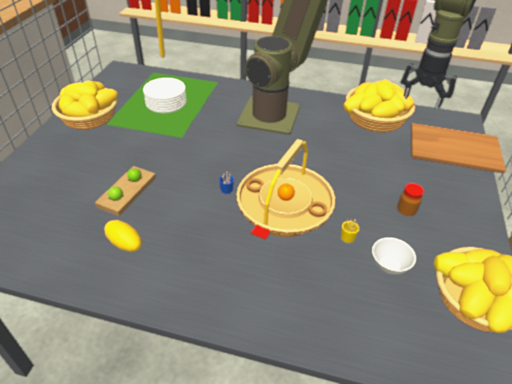

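View pics/top0.png

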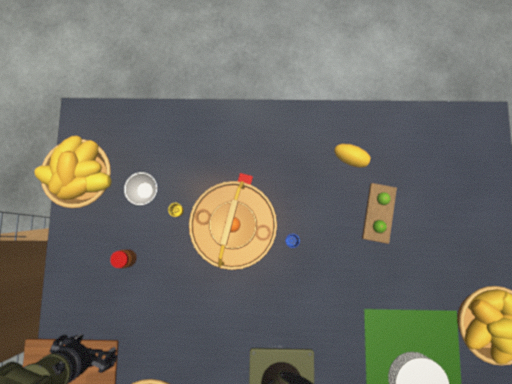

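View pics/wrist0.png

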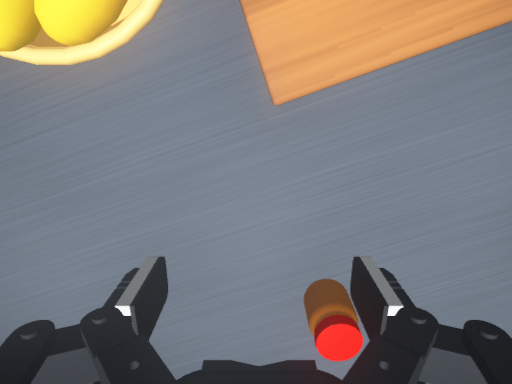

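The scene and top views show the tray at about (233,225) in the top picture, with its tab at (246,179). The limes are at (384,199) and (380,227), the yellow pot is on the left at (175,210), and the blue pot is on the right. Next I measure these by masks and ray casting.

```bash
cat > h.py <<'E'
import numpy as np, cv2
from bench import *
from scipy.spatial.transform import Rotation as R
def cam(p):
    Rm=cv2.Rodrigues(p["rvec"])[0]; return p["K"],Rm,p["tvec"]
def ray(p,uv):
    K,Rm,t=cam(p); d=Rm.T@np.linalg.inv(K)@np.array([uv[0],uv[1],1.]); return -Rm.T@t,d/np.linalg.norm(d)
def onz(p,uv,z):
    o,d=ray(p,uv); return o+d*(z-o[2])/d[2]
def tri(p1,a,p2,b):
    o1,d1=ray(p1,a);o2,d2=ray(p2,b)
    A=np.stack([d1,-d2],1); s=np.linalg.lstsq(A,o2-o1,rcond=None)[0]
    x1=o1+s[0]*d1;x2=o2+s[1]*d2
    return (x1+x2)/2,np.linalg.norm(x1-x2)
def proj(p,X):
    return cv2.projectPoints(np.array(X,float).reshape(-1,3),p["rvec"],p["tvec"],p["K"],None)[0].reshape(-1,2)
def blobs(im,lo,hi,box=None,mina=8):
    hsv=cv2.cvtColor(im,cv2.COLOR_RGB2HSV); m=cv2.inRange(hsv,np.array(lo),np.array(hi))
    if box:
        k=np.zeros_like(m);k[box[1]:box[3],box[0]:box[2]]=255;m&=k
    n,l,s,c=cv2.connectedComponentsWithStats(m)
    return sorted([(s[i,4],c[i].round(1).tolist(),s[i,:4].tolist()) for i in range(1,n) if s[i,4]>=mina],reverse=True)
E
cat > m.py <<'E'
from h import *
pt=camera_params("top");ps=camera_params("scene");T=cv2.imread("pics/top0.png")[:,:,::-1].copy();S=cv2.imread("pics/scene0.png")[:,:,::-1].copy()
for nm,im,boxes in (("top",T,dict(lime=(350,180,410,250),tray=(180,165,285,275),yp=(163,198,186,222),bp=(280,230,305,250))),("scene",S,dict(lime=(90,160,160,210),tray=(230,130,340,245),yp=(335,215,365,248),bp=(215,165,240,200)))):
    print(nm)
    print("lime",blobs(im,(35,100,40),(70,255,255),boxes["lime"]))
    print("tab",blobs(im,(0,200,120),(4,255,255),boxes["tray"]),blobs(im,(175,200,120),(180,255,255),boxes["tray"]))
    print("orange",blobs(im,(5,200,150),(14,255,255),boxes["tray"]))
    print("arch",blobs(im,(18,150,150),(32,255,255),boxes["tray"]))
    print("yp",blobs(im,(20,150,80),(35,255,255),boxes["yp"]))
    print("bp",blobs(im,(105,150,40),(130,255,255),boxes["bp"]))
    x=im[boxes["tray"][1]:boxes["tray"][3],boxes["tray"][0]:boxes["tray"][2]]
    cv2.imwrite(f"pics/z_{nm}.png",cv2.resize(x,None,fx=5,fy=5,interpolation=cv2.INTER_CUBIC)[:,:,::-1])
E
python3 m.py
```

```text
top
lime [(np.int32(127), [379.4, 226.0], [373, 220, 14, 13]), (np.int32(118), [383.5, 198.3], [378, 193, 13, 12])]
tab [] []
orange [(np.int32(11), [234.0, 228.3], [232, 227, 6, 4])]
arch [(np.int32(76), [220.8, 254.5], [218, 245, 7, 22]), (np.int32(61), [238.1, 190.5], [234, 182, 9, 18]), (np.int32(17), [180.4, 209.3], [180, 205, 2, 10])]
yp [(np.int32(145), [175.4, 209.5], [169, 203, 14, 14])]
bp [(np.int32(54), [289.2, 240.8], [286, 235, 8, 12])]
scene
lime [(np.int32(149), [114.7, 193.0], [108, 187, 14, 13]), (np.int32(133), [133.8, 174.6], [128, 169, 13, 12])]
tab [(np.int32(135), [260.4, 231.7], [252, 226, 18, 13])] []
orange []
arch [(np.int32(305), [269.7, 196.3], [263, 169, 18, 56]), (np.int32(139), [285.0, 188.8], [277, 183, 17, 13]), (np.int32(108), [303.9, 159.5], [301, 141, 6, 35]), (np.int32(16), [257.2, 178.3], [252, 174, 12, 10]), (np.int32(12), [321.7, 182.8], [317, 178, 10, 11]), (np.int32(9), [245.6, 185.9], [244, 183, 4, 7]), (np.int32(8), [315.5, 201.0], [312, 201, 8, 1]), (np.int32(8), [255.5, 186.9], [252, 186, 8, 2])]
yp [(np.int32(287), [348.9, 231.1], [341, 221, 18, 22])]
bp [(np.int32(123), [226.1, 185.9], [220, 176, 13, 17])]
```

View pics/z_top.png

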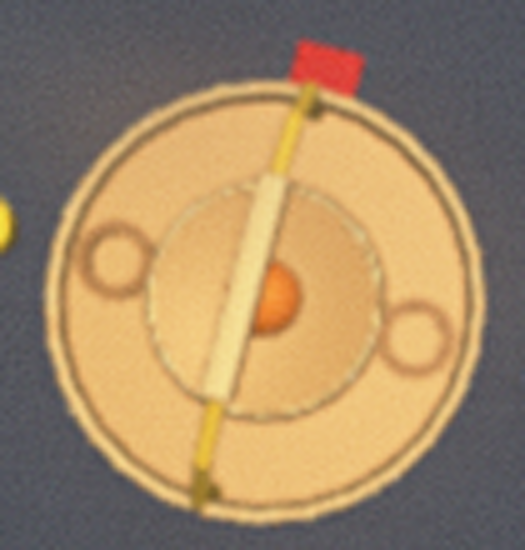

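View pics/z_scene.png

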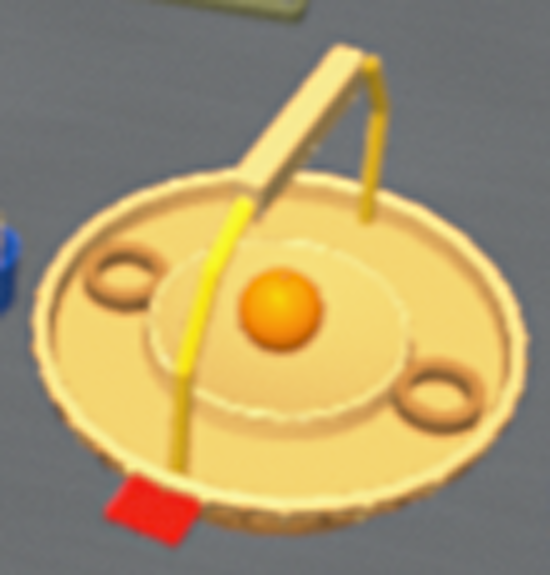

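```bash
python3 - <<'E'
from h import *
pt=camera_params("top");ps=camera_params("scene")
T=cv2.imread("pics/top0.png");
for a,b in (([383.5,198.3],[114.7,193.0]),([379.4,226],[133.8,174.6])):
    print("lime",tri(pt,a,ps,b),onz(pt,a,.034),onz(ps,b,.034))
# outer rim by contour: mask tray vs dark counter
hsv=cv2.cvtColor(T,cv2.COLOR_BGR2HSV);m=cv2.inRange(hsv,np.array((8,60,90)),np.array((30,255,255)));k=np.zeros_like(m);k[165:278,186:283]=255;m&=k
c=max(cv2.findContours(m,cv2.RETR_EXTERNAL,cv2.CHAIN_APPROX_NONE)[0],key=cv2.contourArea)
e=cv2.fitEllipse(cv2.convexHull(c));print(e, onz(pt,e[0],.072))
pts=np.array([onz(pt,q[0]+0.0,.072) for q in c])
print(pts.min(0),pts.max(0))
m2=cv2.inRange(hsv,np.array((0,180,150)),np.array((5,255,255)))
for n,p,im in(("top",pt,T),("scene",ps,cv2.imread("pics/scene0.png"))):
    h=cv2.cvtColor(im,cv2.COLOR_BGR2HSV);bx=(236,170,258,186) if n=="top" else (245,222,275,242)
    mm=cv2.inRange(h,np.array((0,150,120)),np.array((6,255,255)))|cv2.inRange(h,np.array((174,150,120)),np.array((180,255,255)))
    kk=np.zeros_like(mm);kk[bx[1]:bx[3],bx[0]:bx[2]]=255
    y,x=np.nonzero(mm&kk);print("tab",n,x.mean(),y.mean(),len(x),onz(p,(x.mean(),y.mean()),.072))
E
```

```text
lime (array([ 0.59228469, -0.33523237,  0.03772108]), np.float64(0.0008540555932747246)) [ 0.59290024 -0.33699056  0.034     ] [ 0.58891616 -0.33733794  0.034     ]
lime (array([ 0.50050237, -0.3179381 ,  0.03848515]), np.float64(0.001272776878319217)) [ 0.50090968 -0.32011488  0.034     ] [ 0.49598516 -0.32026086  0.034     ]
((232.42323303222656, 224.88975524902344), (88.58051300048828, 89.59104919433594), 26.885725021362305) [0.49571698 0.16095522 0.072     ]
[0.35723346 0.01843636 0.072     ] [0.63855119 0.30327859 0.072     ]
tab top 245.01960784313727 178.2058823529412 102 [0.64791948 0.12346248 0.072     ]
tab scene 260.14906832298135 231.6583850931677 161 [0.65228234 0.12679689 0.072     ]
```

```bash
python3 - <<'E'
from h import *
pt=camera_params("top");ps=camera_params("scene")
f=lambda o,x,y:(o[0]+(x+.5)/5-.5,o[1]+(y+.5)/5-.5)
t=(180,165);s=(230,130)
def b(n,a,c,z): print(n,tri(pt,a,ps,c),onz(pt,a,z).round(4),onz(ps,c,z).round(4))
b("pa",f(t,116,260),f(s,437,393),.069); b("pb",f(t,415,339),f(s,126,277),.069)
b("orange",f(t,267,297),f(s,281,310),.083)
print("handle top ends",onz(pt,f(t,271,178),.227),onz(pt,f(t,216,402),.227))
print("handle scene",onz(ps,f(s,343,50),.227),onz(ps,f(s,250,178),.227))
b("ypot rim",(175.4,209.5),(349.5,226),.045)
p=[onz(pt,f(t,116,260),.069),onz(pt,f(t,415,339),.069)]
d=p[0]-p[1];print((p[0]+p[1])/2,np.degrees(np.arctan2(-d[0],d[1])),np.linalg.norm(d))
p=[onz(ps,f(s,437,393),.069),onz(ps,f(s,126,277),.069)]
d=p[0]-p[1];print((p[0]+p[1])/2,np.degrees(np.arctan2(-d[0],d[1])),np.linalg.norm(d))
q=R.from_euler("xyz",state()["tool_rot"],degrees=True).as_matrix();print(q.round(3))
S=cv2.imread("pics/scene0.png");T=cv2.imread("pics/top0.png")
cv2.imwrite("pics/zz.png",np.hstack([cv2.resize(S[212:252,330:370],(400,400),interpolation=2),cv2.resize(T[190:230,155:195],(400,400),interpolation=2)]))
E
```

```text
pa (array([0.52096181, 0.25781184, 0.06921027]), np.float64(0.001021866062184777)) [0.5211 0.2573 0.069 ] [0.5206 0.2583 0.069 ]
pb (array([0.47322284, 0.0649987 , 0.06702694]), np.float64(0.0018648413798922603)) [0.4734 0.0641 0.069 ] [0.4752 0.0664 0.069 ]
orange (array([0.49743166, 0.16056333, 0.0866567 ]), np.float64(0.004914017002647609)) [0.4981 0.1584 0.083 ] [0.4929 0.1624 0.083 ]
handle top ends [0.55736901 0.14758749 0.227     ] [0.43344271 0.17488187 0.227     ]
handle scene [0.43381378 0.17380543 0.227     ] [0.55543863 0.14807443 0.227     ]
ypot rim (array([0.54432044, 0.35312894, 0.04867063]), np.float64(0.002713427246425396)) [0.5448 0.3526 0.045 ] [0.5403 0.3548 0.045 ]
[0.497213   0.16072442 0.069     ] -13.863028901910278 0.1990178216382253
[0.49788009 0.16235757 0.069     ] -13.315216963117404 0.19719083655332506
[[-0.    -0.944  0.329]
 [-0.001  0.329  0.944]
 [-1.     0.    -0.001]]
```

View pics/zz.png

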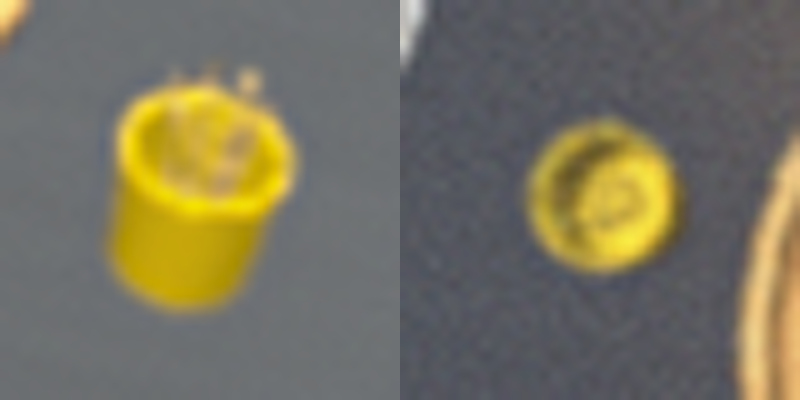

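```bash
cat >> h.py <<'E'
def mv(p0,yaw,tgt,dyaw=0):
    "tool y=(-sin,cos), z=(cos,sin), x down; returns cm,deg"
    d=(np.array(tgt)-np.array(p0))*100;c,s=np.cos(np.radians(yaw)),np.sin(np.radians(yaw))
    return np.round([-d[2],-s*d[0]+c*d[1],c*d[0]+s*d[1],-dyaw],2)
E
python3 -c "
from h import *
print(mv((.173,.496,.231),70.76,(.499,-.319,.26),-83.8))"
```

```text
[ -2.9  -57.64 -66.21  83.8 ]
```

Call:
{"name": "servo_tool", "arguments": {"moves": [[-2,-2,-2.3,4,0.7],[-4,-5,-5.8,12,0.7],[-6,-8.5,-9.8,20,0.7],[-6,-12,-13.8,28,0.7],[-6,-15.5,-17.8,36,0.7],[-6,-19,-21.8,44,0.7],[-6,-22.5,-25.9,52,0.7],[-6,-26,-29.9,60,0.7],[-6,-29.5,-33.9,68,0.7],[-6,-33,-37.9,76,0.7]]}}

```text
time_s: 1.4
eef_pos: [0.3599, 0.0274, 0.2913]
tool_rot: [29.9, 90.0, 24.4]
force: [1.5, 0.2, -0.4]
finger_gap: 0.0595
```

```bash
python3 -c "
from h import *
print(mv((.3597,.0294,.291),-5.24,(.499,-.319,.16),-7.76)); print(state()['q'])"
```

```text
[ 13.1  -33.42  17.05   7.76]
[ 4.34387362e+00 -2.66616966e+00 -1.92646800e+01  7.33708060e+01
  1.12042723e-02  9.98521410e+01]
```

Call:
{"name": "servo_tool", "arguments": {"moves": [[0,-4,2,2,0.7],[0,-8,4.1,4,0.7],[0,-12,6.1,6,0.7],[2,-16.5,8.4,7.8,0.7],[4,-21,10.7,7.8,0.7],[7,-25.5,13,7.8,0.7],[10,-29,14.8,7.8,0.7],[12,-32,16.3,7.8,0.7],[13.1,-33.4,17,7.8,0.7],[13.1,-33.4,17,7.8,0.7]]}}

```text
time_s: 2.65
eef_pos: [0.498, -0.3189, 0.1593]
tool_rot: [153.2, 89.9, 140.1]
force: [0.9, 0.5, 0.6]
finger_gap: 0.0599
```

```bash
python3 - <<'E'
from h import *
s=state();p=camera_params("wrist");im=snapshot("wrist");cv2.imwrite("pics/w1.png",im[:,:,::-1])
print(s["eef_pos"],s["tool_rot"],s["force"])
for b in blobs(im,(35,100,40),(75,255,255),None,100):print(b,onz(p,b[1],.034),onz(p,(b[2][0]+b[2][2]/2,b[2][1]+b[2][3]/2),.034))
E
```

```text
[ 0.49795946 -0.31893677  0.15933342] [153.19014927  89.86655075 140.10622716] [0.87589074 0.54401154 0.57918676]
(np.int32(4552), [18.3, 309.5], [0, 222, 56, 160]) [ 0.23432447 -0.39103723  0.034     ] [ 0.24779259 -0.38501443  0.034     ]
(np.int32(2021), [368.4, 179.6], [343, 155, 52, 50]) [ 0.59214235 -0.33568508  0.034     ] [ 0.59260559 -0.33616321  0.034     ]
(np.int32(1874), [259.6, 185.0], [235, 161, 50, 50]) [ 0.4991069  -0.31903457  0.034     ] [ 0.49924085 -0.32000236  0.034     ]
```

View pics/w1.png

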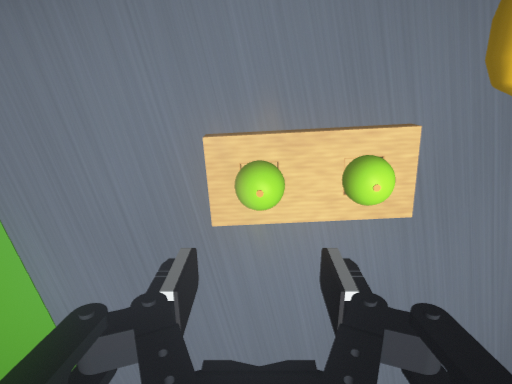

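Call:
{"name": "servo_tool", "arguments": {"moves": [[4,-0.05,0,0,0.7],[8,-0.05,0,0,0.7],[11,-0.05,0,0,0.7],[13,-0.05,0,0,0.7],[13.9,-0.05,0,0,0.7],[13.9,-0.05,0,0,0.5],[13.9,-0.05,0,0,0.3],[13.9,-0.05,0,0,0.3],[13.9,-0.05,0,0,0.3],[13.9,-0.05,0,0,0.3]], "grip_force": 30}}

```text
time_s: 3.95
eef_pos: [0.4987, -0.3193, 0.022]
tool_rot: [32.1, 89.9, 19.1]
force: [-1.8, 3.6, 6.2]
finger_gap: 0.0423
```

```bash
python3 - <<'E'
from h import *
s=state();im=snapshot("wrist");cv2.imwrite("pics/w2.png",im[:,:,::-1])
print(s["eef_pos"],s["tool_rot"],s["force"],s["finger_gap"])
E
```

```text
[ 0.49870537 -0.31930691  0.02204426] [32.09281906 89.93942368 19.06437239] [-1.78123438  3.58019221  6.17138157] 0.04233495831472999
```

View pics/w2.png

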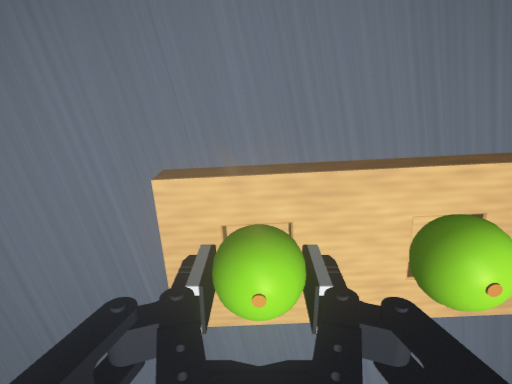

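Call:
{"name": "servo_tool", "arguments": {"moves": [[-0.5,0,0,0,0.3],[-1,0,0,0,0.3],[-2,0,0,0,0.3],[-3.5,0,0,0,0.3],[-5.5,0,0,0,0.3],[-8,0,0,0,0.3],[-11,0,0,0,0.3],[-14,0,0,0,0.3],[-15,0,0,0,0.3],[-15,0,0,0,0.3]]}}

```text
time_s: 5.25
eef_pos: [0.4987, -0.3198, 0.1721]
tool_rot: [-21.2, 89.9, -34.2]
force: [-1.4, -0.2, -0.9]
finger_gap: 0.0422
```

```bash
python3 - <<'E'
from h import *
s=state();im=snapshot("wrist");cv2.imwrite("pics/w3.png",im[:,:,::-1])
print(s["eef_pos"],s["tool_rot"],s["force"],s["finger_gap"])
c=((.521+.4743)/2,(.2577+.065)/2);print(c)
print(mv((.499,-.3195,.171),-13,(.4743,.065,.171)))
E
```

```text
[ 0.49872968 -0.31982982  0.17209535] [-21.1988857   89.89859457 -34.24319339] [-1.39625084 -0.20209734 -0.86060858] 0.04218980907301595
(0.49765000000000004, 0.16135)
[ -0.    36.91 -11.06   0.  ]
```

View pics/w3.png

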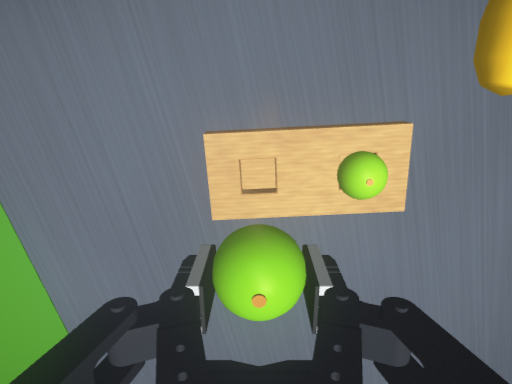

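Call:
{"name": "servo_tool", "arguments": {"moves": [[0,2,-0.6,0,0.3],[0,6,-1.8,0,0.3],[0,11,-3.3,0,0.3],[0,16.5,-4.9,0,0.3],[0,22,-6.6,0,0.3],[0,27.5,-8.2,0,0.3],[0,32,-9.6,0,0.3],[0,35,-10.5,0,0.3],[0,36.9,-11.1,0,0.3],[0,36.9,-11.1,0,0.3]]}}

```text
time_s: 6.55
eef_pos: [0.4717, 0.0666, 0.1703]
tool_rot: [-166.1, 89.8, -178.9]
force: [-0.1, 0.9, 0.0]
finger_gap: 0.0422
```

```bash
python3 - <<'E'
from h import *
s=state();p=camera_params("wrist");im=snapshot("wrist");cv2.imwrite("pics/w4.png",im[:,:,::-1])
print(s["eef_pos"],s["tool_rot"],s["force"],s["finger_gap"])
print(proj(p,[(.4748,.0653,.07),(.4748,.0653,.034+.15)]))
im=snapshot("top");cv2.imwrite("pics/t4.png",cv2.resize(im[130:290,150:310],(640,640),interpolation=2)[:,:,::-1])
E
```

```text
[0.47167576 0.06663235 0.17025244] [-166.09144493   89.84936649 -178.93754531] [-0.11704272  0.88766447  0.01048136] 0.04215698661438847
[[262.48438519 194.81898574]
 [264.98342957 273.69796978]]
```

View pics/w4.png

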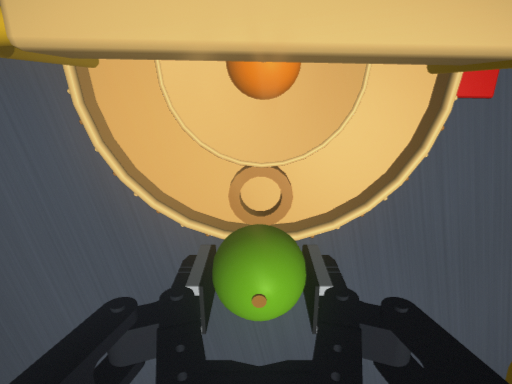

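View pics/t4.png

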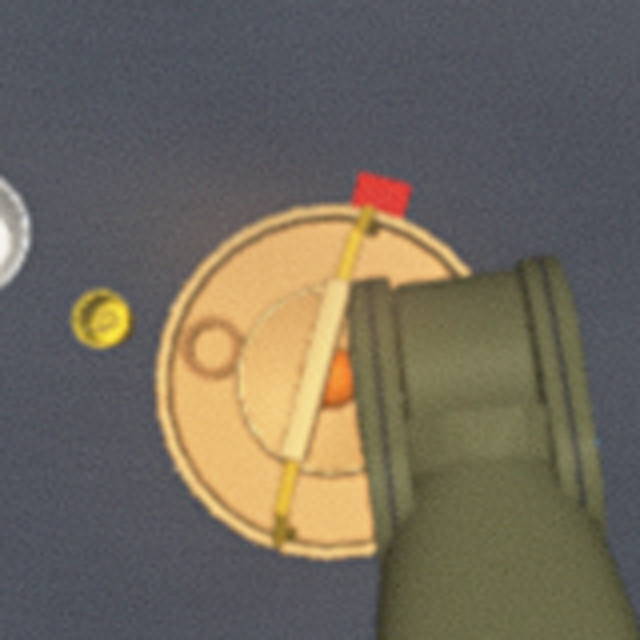

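```bash
python3 - <<'E'
from h import *
p=camera_params("wrist");print(ray(p,(256,192)))
print(state()["eef_pos"],onz(p,(261,194),.07),onz(p,(262,192.5),.069),onz(p,(260.5,272),.034+.15))
E
```

```text
(array([0.49117674, 0.14465781, 0.31362371]), array([-0.07868939, -0.30235668, -0.94994127]))
[0.47233189 0.06514827 0.17056142] [0.47450673 0.0645753  0.07      ] [0.47550219 0.06530217 0.069     ] [0.47357655 0.06494956 0.184     ]
```

```bash
python3 - <<'E'
from h import *
print(mv((.4743,.065,.171),-13,(.520,.2575,.171)))
E
```

```text
[-0.   19.78  0.12  0.  ]
```

Call:
{"name": "servo_tool", "arguments": {"moves": [[-3,0,0,0,0.3],[-7,0,0,0,0.3],[-10,1,0,0,0.3],[-11,4,0,0,0.3],[-11,8,0,0,0.3],[-11,12.5,0.1,0,0.3],[-11,16,0.1,0,0.3],[-11,18.8,0.1,0,0.3],[-9,19.8,0.1,0,0.3],[-5,19.8,0.1,0,0.3]]}}

```text
time_s: 7.9
eef_pos: [0.5209, 0.2583, 0.2216]
tool_rot: [37.7, 89.8, 24.6]
force: [0.4, -0.0, -1.5]
finger_gap: 0.0423
```

```bash
python3 - <<'E'
from h import *
s=state();p=camera_params("wrist");im=snapshot("wrist");cv2.imwrite("pics/w5.png",im[:,:,::-1])
print(s["eef_pos"],s["tool_rot"],s["force"],s["finger_gap"])
print(proj(p,[(.520,.2575,.07)]))
E
```

```text
[0.52085927 0.25828439 0.22158572] [37.66098077 89.78322739 24.60490741] [ 0.39451591 -0.01252688 -1.4788515 ] 0.042277121037103675
[[256.81953325 178.34782923]]
```

View pics/w5.png

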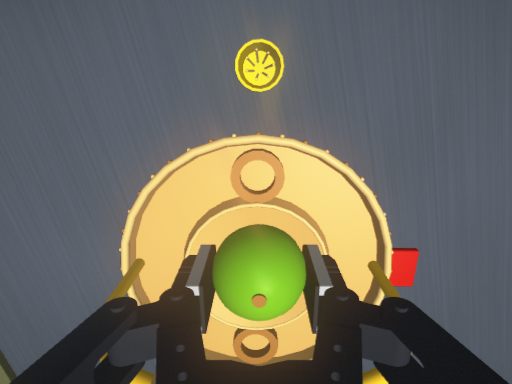

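Call:
{"name": "servo_tool", "arguments": {"moves": [[4,0.1,0,0,0.3],[8,0.1,0,0,0.3],[11,0.1,0,0,0.3],[13,0.1,0,0,0.3],[14,0.1,0,0,0.3],[14.6,0.1,0,0,0.3],[14.9,0.1,0,0,0.3],[14.9,0.1,0,0,0.3],[14.9,0.1,0,0,0.3],[14.9,0.1,0,0,0.3]]}}

```text
time_s: 9.2
eef_pos: [0.5197, 0.2589, 0.0728]
tool_rot: [34.9, 89.9, 21.9]
force: [-0.1, -0.2, -0.4]
finger_gap: 0.0423
```

```bash
python3 - <<'E'
from h import *
s=state();im=snapshot("wrist")
print(s["eef_pos"],s["tool_rot"],s["force"],s["finger_gap"])
i2=snapshot("scene")[120:250,220:350]
cv2.imwrite("pics/w6.png",np.hstack([cv2.resize(im,(400,300)),cv2.resize(i2,(390,300),interpolation=2)])[:,:,::-1])
E
```

```text
[0.51969834 0.2588558  0.07280016] [34.89805878 89.94278548 21.86483932] [-0.05970491 -0.22811069 -0.39352588] 0.04229154579150005
```

View pics/w6.png

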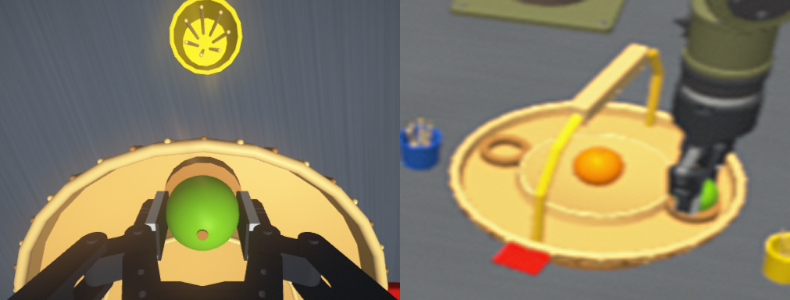

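Call:
{"name": "servo_tool", "arguments": {"moves": [[0.1,0,0,0,0.3],[0.1,0,0,0,0.55],[0.1,0,0,0,0.65],[0.1,0,0,0,0.7],[0.1,0,0,0,0.7],[-1,0,0,0,0.7],[-4,0,0,0,0.7],[-8,0,0,0,0.7],[-13,0,0,0,0.7],[-18,0,0,0,0.7]]}}

```text
time_s: 10.55
eef_pos: [0.5192, 0.2586, 0.2547]
tool_rot: [39.0, 90.0, 26.0]
force: [0.9, 0.4, -0.4]
finger_gap: 0.0599
```

```bash
python3 - <<'E'
from h import *
s=state();im=snapshot("wrist")
print(s["eef_pos"],s["tool_rot"],s["force"],s["finger_gap"])
i2=snapshot("scene")[120:250,220:350]
cv2.imwrite("pics/w7.png",np.hstack([cv2.resize(im,(400,300)),cv2.resize(i2,(390,300),interpolation=2)])[:,:,::-1])
E
```

```text
[0.51916238 0.25858883 0.25468888] [39.00341258 89.95394141 25.96732428] [ 0.87923018  0.42008218 -0.42044864] 0.0599174940073883
```

View pics/w7.png

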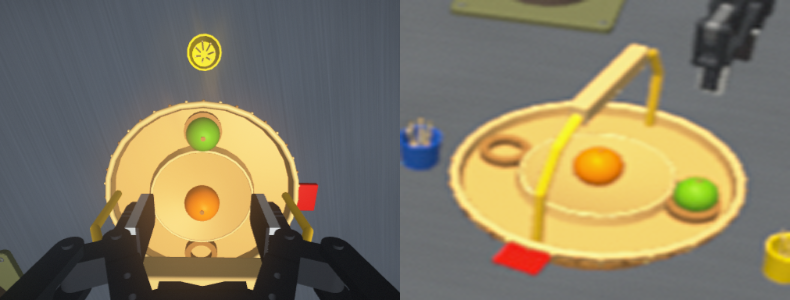

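```bash
python3 - <<'E'
from h import *
print(mv((.5202,.2585,.252),-13,(.5924,-.336,.16)))
E
```

```text
[  9.2  -56.3   20.41   0.  ]
```

Call:
{"name": "servo_tool", "arguments": {"moves": [[-3,0,0,-6,0.7],[-6,-1,0.4,-14,0.7],[-6,-4,1.4,-23,0.7],[-6,-8,2.9,-32,0.7],[-6,-12,4.4,-41,0.7],[-6,-17,6.2,-50,0.7],[-6,-22,8,-59,0.7],[-6,-27,9.8,-68,0.7],[-6,-32,11.6,-77,0.7],[-6,-37,13.4,-86,0.7]]}}

```text
time_s: 11.9
eef_pos: [0.5662, -0.1337, 0.3125]
tool_rot: [-60.6, 90.0, 12.6]
force: [1.0, 0.2, -0.3]
finger_gap: 0.0598
```

```bash
python3 - <<'E'
from h import *
print(state()["eef_pos"],state()["q"])
c,s=np.cos(np.radians(-13)),np.sin(np.radians(-13))
p=np.array([.5202,.2585,.252])+np.array([-s*-.37+c*.134,c*-.37+s*.134,.06]);print(p)
print(mv(p,73,(.5924,-.336,.16),94))
E
```

```text
[ 0.56623857 -0.13370161  0.31250091] [-1.32902756e+01  1.96849856e+01  1.09873871e+01  8.12844902e+01
  8.70945749e-03  3.45045292e+00]
[ 0.5675337  -0.13216037  0.312     ]
[ 15.2   -8.34 -18.77 -94.  ]
```

Call:
{"name": "servo_tool", "arguments": {"moves": [[1,-2,-4.5,-10,0.7],[3,-4,-9,-20,0.7],[5,-6,-13.5,-30,0.7],[7,-7.6,-17,-40,0.7],[9,-8.34,-18.8,-50,0.7],[11,-8.34,-18.8,-60,0.7],[13,-8.34,-18.8,-70,0.7],[14.5,-8.34,-18.8,-80,0.7],[15.2,-8.34,-18.8,-90,0.7],[15.2,-8.34,-18.8,-94,0.7]]}}

```text
time_s: 13.15
eef_pos: [0.5903, -0.3358, 0.1592]
tool_rot: [-17.6, 89.9, 149.6]
force: [0.2, -0.4, 0.2]
finger_gap: 0.0596
```

```bash
python3 - <<'E'
from h import *
s=state();p=camera_params("wrist");im=snapshot("wrist");cv2.imwrite("pics/w8.png",im[:,:,::-1])
print(s["eef_pos"],s["q"],s["force"])
for b in blobs(im,(35,100,40),(75,255,255),None,100):print(b,onz(p,b[1],.034),onz(p,(b[2][0]+b[2][2]/2,b[2][1]+b[2][3]/2),.034))
E
```

```text
[ 0.59027262 -0.33581105  0.15923463] [-2.96367639e+01  3.21655970e+01  8.73932062e+00  6.67026431e+01
  1.80805876e-03 -1.06760946e+02] [ 0.20862546 -0.4398458   0.2389633 ]
(np.int32(1885), [257.8, 185.9], [233, 162, 50, 49]) [ 0.59158336 -0.33586611  0.034     ] [ 0.59153606 -0.33529274  0.034     ]
```

View pics/w8.png

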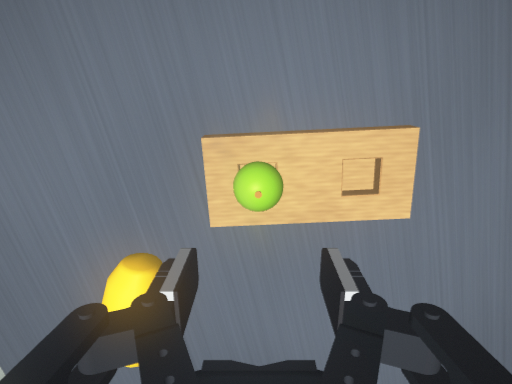

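Call:
{"name": "servo_tool", "arguments": {"moves": [[4,0,0,0,0.7],[8,0,0,0,0.7],[11,0,0,0,0.7],[13,0,0,0,0.7],[13.9,0,0,0,0.7],[13.9,0,0,0,0.5],[13.9,0,0,0,0.3],[13.9,0,0,0,0.3],[13.9,0,0,0,0.3],[13.9,0,0,0,0.3]], "grip_force": 30}}

```text
time_s: 14.45
eef_pos: [0.5913, -0.3364, 0.0218]
tool_rot: [159.5, 89.9, -33.6]
force: [-0.2, 0.6, 0.7]
finger_gap: 0.042
```

Call:
{"name": "servo_tool", "arguments": {"moves": [[-0.5,0,0,0,0.3],[-1,0,0,0,0.3],[-2,0,0,0,0.3],[-3.5,0,0,0,0.3],[-5.5,0,0,0,0.3],[-8,0,0,0,0.3],[-11,0,0,0,0.3],[-14,0,0,0,0.3],[-15,0,0,0,0.3],[-15,0,0,0,0.3]]}}

```text
time_s: 15.7
eef_pos: [0.5915, -0.3365, 0.1722]
tool_rot: [163.0, 89.9, -30.0]
force: [0.9, 0.3, -1.1]
finger_gap: 0.0424
```

```bash
python3 - <<'E'
from h import *
s=state();im=snapshot("wrist");cv2.imwrite("pics/w9.png",im[:,:,::-1])
print(s["eef_pos"],s["force"],s["finger_gap"])
print(mv((.5924,-.336,.171),167,(.475,.065,.171)))
E
```

```text
[ 0.59147546 -0.33648286  0.17224368] [ 0.90287037  0.33035691 -1.08868247] 0.042372445344688814
[ -0.   -36.43  20.46   0.  ]
```

View pics/w9.png

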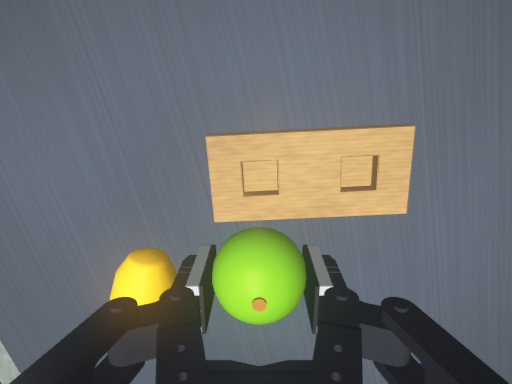

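Call:
{"name": "servo_tool", "arguments": {"moves": [[-1,-2,1.1,0,0.3],[-3,-6,3.4,0,0.3],[-5,-11,6.2,0,0.3],[-5,-16.5,9.3,0,0.3],[-5,-22,12.4,0,0.3],[-5,-27,15.2,0,0.3],[-5,-31.5,17.7,0,0.3],[-5,-34.8,19.5,0,0.3],[-5,-36.4,20.5,0,0.3],[-5,-36.4,20.5,0,0.3]]}}

```text
time_s: 17.0
eef_pos: [0.4715, 0.0661, 0.2209]
tool_rot: [12.5, 89.9, 179.6]
force: [-0.9, -0.3, -1.1]
finger_gap: 0.0418
```

```bash
python3 - <<'E'
from h import *
s=state();p=camera_params("wrist");im=snapshot("wrist");cv2.imwrite("pics/w10.png",im[:,:,::-1])
print(s["eef_pos"],s["tool_rot"],s["force"],s["finger_gap"])
print(proj(p,[(.475,.065,.07)]))
E
```

```text
[0.47152588 0.06612137 0.22085543] [ 12.45212505  89.89583989 179.60581012] [-0.87541911 -0.30607985 -1.14113937] 0.041820812066795526
[[255.43558193 177.56214947]]
```

View pics/w10.png

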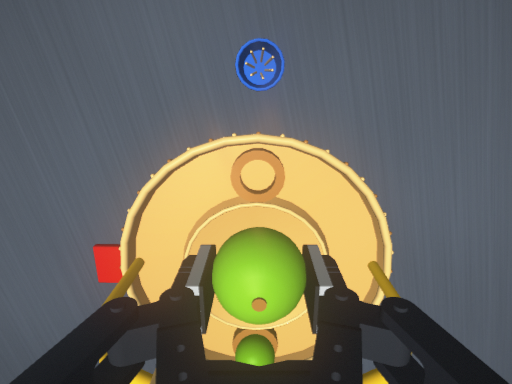

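Call:
{"name": "servo_tool", "arguments": {"moves": [[4,0.15,0,0,0.3],[8,0.15,0,0,0.3],[11,0.15,0,0,0.3],[13,0.15,0,0,0.3],[14,0.15,0,0,0.3],[14.6,0.15,0,0,0.3],[14.9,0.15,0,0,0.3],[14.9,0.15,0,0,0.3],[14.9,0.15,0,0,0.3],[14.9,0.15,0,0,0.3]]}}

```text
time_s: 18.3
eef_pos: [0.4734, 0.0633, 0.0727]
tool_rot: [-157.1, 90.0, 9.9]
force: [-0.8, -0.4, 0.4]
finger_gap: 0.0423
```

Call:
{"name": "servo_tool", "arguments": {"moves": [[0.1,0,0,0,0.3],[0.1,0,0,0,0.55],[0.1,0,0,0,0.65],[0.1,0,0,0,0.7],[0.1,0,0,0,0.7],[-1,0,0,0,0.7],[-4,0,0,0,0.7],[-8,0,0,0,0.7],[-13,0,0,0,0.7],[-18,0,0,0,0.7]]}}

```text
time_s: 19.55
eef_pos: [0.4729, 0.0631, 0.2546]
tool_rot: [-161.5, 90.0, 5.4]
force: [0.4, 0.0, 0.4]
finger_gap: 0.0593
```

```bash
python3 - <<'E'
from h import *
s=state();im=snapshot("wrist")
print(s["eef_pos"],s["tool_rot"],s["force"],s["finger_gap"])
i2=snapshot("scene")[120:250,220:350]
cv2.imwrite("pics/w11.png",np.hstack([cv2.resize(im,(400,300)),cv2.resize(i2,(390,300),interpolation=2)])[:,:,::-1])
c=np.radians(167);p=np.array([.475,.065])+.0015*np.array([-np.sin(c),np.cos(c)]);print(p)
print(mv((p[0],p[1],.252),167,(.4972,.1613,.3),-90))
E
```

```text
[0.4728888  0.06312297 0.25464925] [-161.51145358   89.9548046     5.4489023 ] [0.4172964  0.0309926  0.35442224] 0.05930363439548517
[0.47466257 0.06353844]
[ -4.8  -10.03   0.    90.  ]
```

View pics/w11.png

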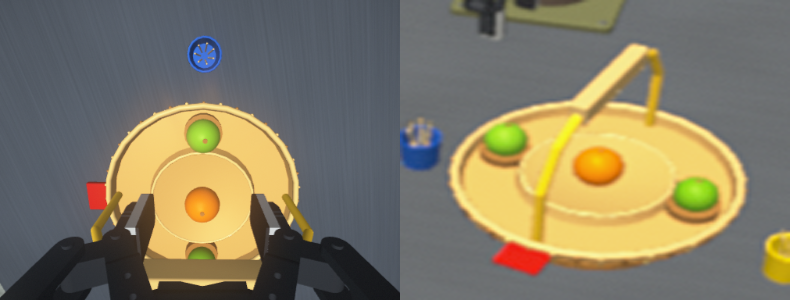

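Call:
{"name": "servo_tool", "arguments": {"moves": [[-3,0,0,8,0.7],[-6,-0.5,0,18,0.7],[-8,-2,0,28,0.7],[-8,-4,0,38,0.7],[-8,-6,0,48,0.7],[-8,-8,0,58,0.7],[-8,-9.5,0,68,0.7],[-8,-10,0,78,0.7],[-8,-10,0,87,0.7],[-8,-10,0,90,0.7]]}}

```text
time_s: 20.9
eef_pos: [0.4953, 0.1606, 0.332]
tool_rot: [120.9, 90.0, -162.2]
force: [0.5, -0.0, -0.4]
finger_gap: 0.06
```

```bash
python3 - <<'E'
from h import *
s=state();p=camera_params("wrist");im=snapshot("wrist");cv2.imwrite("pics/w12.png",im[:,:,::-1])
print(s["eef_pos"],s["tool_rot"],s["force"],s["finger_gap"],s["q"])
print(proj(p,[(.4972,.1613,.227)]),ray(p,(0,0))[0])
E
```

```text
[0.49531071 0.16064947 0.33199654] [ 120.93849607   89.95316927 -162.21478077] [ 0.48748884 -0.00924747 -0.40610407] 0.060007266986380266 [1.79699010e+01 1.32985797e+01 4.82942625e+00 8.15776771e+01
 1.50949472e-04 3.11231778e+01]
[[260.52726477 193.8773333 ]] [0.41586273 0.17895335 0.47519161]
```

View pics/w12.png

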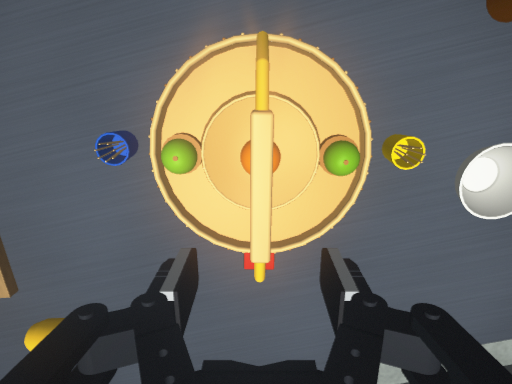

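```bash
python3 - <<'E'
from h import *
p=camera_params("wrist");im=cv2.imread("pics/w12.png")
h=cv2.cvtColor(im,cv2.COLOR_BGR2HSV)
for r in (120,150,190,225,250):print(r,h[r,244:282:2].tolist()[0:1], [int(x) for x in h[r,244:280,1]])
E
```

```text
120 [[21, 129, 246]] [129, 131, 129, 128, 128, 128, 137, 125, 114, 102, 93, 93, 94, 94, 94, 97, 98, 97, 99, 100, 100, 102, 102, 102, 104, 104, 109, 117, 126, 137, 127, 123, 123, 122, 122, 122]
150 [[14, 202, 217]] [202, 203, 202, 204, 203, 201, 169, 125, 110, 101, 94, 93, 93, 95, 95, 95, 95, 97, 98, 98, 99, 100, 99, 100, 101, 102, 111, 122, 130, 184, 200, 195, 192, 186, 182, 160]
190 [[20, 130, 246]] [130, 130, 129, 128, 128, 128, 134, 122, 110, 95, 94, 93, 93, 94, 95, 95, 95, 95, 97, 98, 100, 99, 100, 101, 101, 110, 121, 129, 129, 125, 124, 125, 125, 126, 125, 125]
225 [[22, 117, 250]] [117, 117, 117, 118, 118, 117, 129, 120, 109, 97, 96, 97, 98, 97, 99, 99, 99, 99, 101, 100, 101, 102, 101, 103, 110, 119, 129, 130, 122, 121, 121, 121, 121, 121, 122, 122]
250 [[24, 97, 250]] [97, 97, 97, 98, 102, 104, 123, 117, 108, 97, 95, 98, 98, 98, 99, 100, 100, 101, 101, 103, 102, 102, 104, 107, 116, 124, 123, 109, 102, 100, 98, 97, 98, 97, 97, 97]
```

```bash
python3 - <<'E'
from h import *
p=camera_params("wrist");im=cv2.imread("pics/w12.png")
h=cv2.cvtColor(im,cv2.COLOR_BGR2HSV)
L=[];Rr=[]
for r in range(118,240,4):
    s=h[r,250:276,1].astype(float); m=np.nonzero(s<=115)[0]
    # run around col 261
    a=b=11
    while s[a-1]<=118:a-=1
    while b<24 and s[b+1]<=118:b+=1
    L.append((250+a-.5,r));Rr.append((250+b+.5,r))
W=np.array([(onz(p,a,.227)+onz(p,b,.227))/2 for a,b in zip(L,Rr)])
wd=[np.linalg.norm(onz(p,a,.227)-onz(p,b,.227)) for a,b in zip(L,Rr)]
vx,vy,x0,y0=cv2.fitLine(W[:,:2].astype(np.float32),cv2.DIST_HUBER,0,.01,.01).ravel()
print(np.degrees(np.arctan2(vy,vx)),x0,y0,np.mean(wd))
e=[onz(p,(262,111),.227),onz(p,(260.5,261),.227)];print(e,(e[0]+e[1])/2)
# measured axis in tool frame via state
# orange, limes
for n,uv,z in(("ypot",(408,153),.045),("tabpx",(260,262),.072)):print(n,onz(p,uv,z))
S=state();print(S["tool_rot"],S["eef_pos"], R.from_euler("xyz",S["tool_rot"],degrees=True).as_matrix().round(3).tolist())
E
```

```text
-13.771952 0.48625758 0.16392569 0.014778074039394754
[array([0.43367429, 0.17719022, 0.227     ]), array([0.55761396, 0.14713465, 0.227     ])] [0.49564412 0.16216244 0.227     ]
ypot [0.54568151 0.35582085 0.045     ]
tabpx [0.64753745 0.12621165 0.072     ]
[ 123.12385597   89.95710916 -160.06429484] [0.4953492  0.16060186 0.33202914] [[-0.001, -0.974, 0.228], [-0.0, 0.228, 0.974], [-1.0, 0.001, -0.0]]
```

Call:
{"name": "servo_tool", "arguments": {"moves": [[2,0.1,0,0.6,0.7],[5,0.1,0,0.6,0.7],[8,0.1,0,0.6,0.7],[10.5,0.1,0,0.6,0.7],[12.5,0.1,0,0.6,0.6],[13.5,0.1,0,0.6,0.5],[13.8,0.1,0,0.6,0.4],[13.8,0.1,0,0.6,0.35],[13.8,0.1,0,0.6,0.35],[13.8,0.1,0,0.6,0.35]]}}

```text
time_s: 22.2
eef_pos: [0.4951, 0.161, 0.1949]
tool_rot: [-58.5, 89.9, 17.9]
force: [0.7, -0.2, 0.5]
finger_gap: 0.0298
```

```bash
python3 - <<'E'
from h import *
s=state();p=camera_params("wrist");im=snapshot("wrist");cv2.imwrite("pics/w13.png",im[:,:,::-1])
print(s["eef_pos"],s["tool_rot"],s["force"],s["torque"],s["finger_gap"])
E
```

```text
[0.49513693 0.16095819 0.19491519] [-58.49463459  89.93077758  17.86869682] [ 0.68554877 -0.15548124  0.49495572] [-0.00890303 -0.06143096  0.01236521] 0.029817526684586714
```

View pics/w13.png

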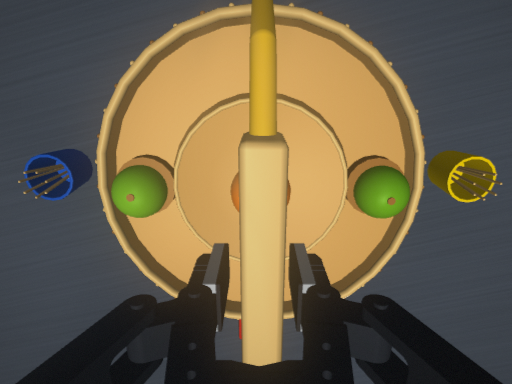

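Call:
{"name": "servo_tool", "arguments": {"moves": [[0,0,0.05,0,0.32],[0,0,0.05,0,0.29],[0,0,0.05,0,0.26],[0,0,0.05,0,0.24],[0,0,0.05,0,0.22],[0,0,0.05,0,0.2],[0,0,0.05,0,0.18],[0,0,0.05,0,0.12],[0,0,0.05,0,0.05],[0,0,0.05,0,0.05]], "grip_force": 90}}

```text
time_s: 23.5
eef_pos: [0.495, 0.1615, 0.1945]
tool_rot: [-29.5, 90.0, 46.9]
force: [0.1, 3.2, 0.7]
finger_gap: 0.0166
```

```bash
python3 - <<'E'
from h import *
s=state();p=camera_params("wrist");im=snapshot("wrist");cv2.imwrite("pics/w14.png",im[:,:,::-1])
print(s["eef_pos"],s["tool_rot"],s["force"],s["torque"],s["finger_gap"])
E
```

```text
[0.49499635 0.16152073 0.1944777 ] [-29.47603648  89.9657408   46.88809427] [0.08623617 3.19197592 0.74547635] [ 0.70654367 -0.08528011 -0.02923474] 0.016550568264047633
```

View pics/w14.png

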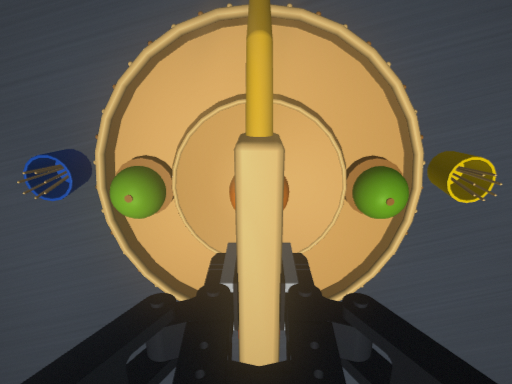

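Call:
{"name": "servo_tool", "arguments": {"moves": [[0,0,0.03,0,0.05],[0,0,0.06,0,0.05],[0,0,0.06,0,0.05],[-0.05,0,0.06,0,0.05],[-0.1,0,0.06,0,0.05],[-0.2,0,0.06,0,0.05],[-0.3,0,0.06,0,0.05],[-0.4,0,0.06,0,0.05],[-0.5,0,0.06,0,0.05],[-0.5,0,0.06,0,0.05]]}}

```text
time_s: 24.8
eef_pos: [0.495, 0.1619, 0.1994]
tool_rot: [-89.8, 90.0, -13.4]
force: [0.3, 0.3, -5.4]
finger_gap: 0.0168
```

```bash
python3 - <<'E'
from h import *
s=state();im=snapshot("wrist")
print(s["eef_pos"],s["tool_rot"],s["force"],s["torque"],s["finger_gap"])
i2=snapshot("scene")[120:250,220:350]
cv2.imwrite("pics/w15.png",np.hstack([cv2.resize(im,(400,300)),cv2.resize(i2,(390,300),interpolation=2)])[:,:,::-1])
E
```

```text
[0.49504414 0.16190397 0.19940617] [-89.77263507  89.98923012 -13.40876187] [ 0.26891424  0.27173764 -5.42027151] [-0.0051649   0.02198515  0.00398928] 0.01683065300088633
```

View pics/w15.png

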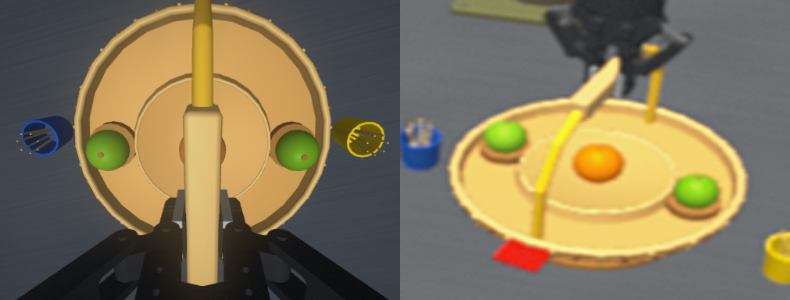

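Call:
{"name": "servo_tool", "arguments": {"moves": [[-0.1,0,0,0,0.05],[-0.3,0,0,0,0.05],[-0.6,0,0,0,0.05],[-1,0,0,0,0.05],[-1.4,0,0,0,0.05],[-1.8,0,0,0,0.05],[-2.2,0,0,0,0.05],[-2.6,0,0,0,0.05],[-3,0,0,0,0.05],[-3.4,0,0,0,0.05]]}}

```text
time_s: 26.15
eef_pos: [0.495, 0.1619, 0.2336]
tool_rot: [-71.9, 90.0, 4.5]
force: [-0.7, 0.4, -5.0]
finger_gap: 0.0172
```

Call:
{"name": "servo_tool", "arguments": {"moves": [[-0.4,0,0,0,0.05],[-0.9,0,0,0,0.05],[-1.4,0,0,0,0.05],[-1.9,0,0,0,0.05],[-2.4,0,0,0,0.05],[-2.9,0,0,0,0.05],[-3.4,0,0,0,0.05],[-3.8,0,0,0,0.05],[-4,0,0,0,0.05],[-4.1,0,0,0,0.05]]}}

```text
time_s: 27.4
eef_pos: [0.495, 0.1619, 0.2744]
tool_rot: [-165.7, 90.0, -89.4]
force: [0.1, -0.3, -5.7]
finger_gap: 0.0172
```

```bash
python3 - <<'E'
from h import *
s=state();im=snapshot("wrist")
print(s["eef_pos"],s["q"],s["force"],s["torque"],s["finger_gap"])
i2=snapshot("scene")[90:240,210:360]
cv2.imwrite("pics/w16.png",np.hstack([cv2.resize(im,(400,300)),cv2.resize(i2,(390,390),interpolation=2)[:300]])[:,:,::-1])
E
```

```text
[0.49498434 0.16186974 0.27437069] [ 1.81100788e+01  1.36541526e+01 -3.17246521e+00  7.31740495e+01
 -2.11729695e-03  3.17508320e+01] [ 0.06801486 -0.28759566 -5.72634581] [ 0.01527291 -0.00770653  0.00458144] 0.017183009014353667
```

View pics/w16.png

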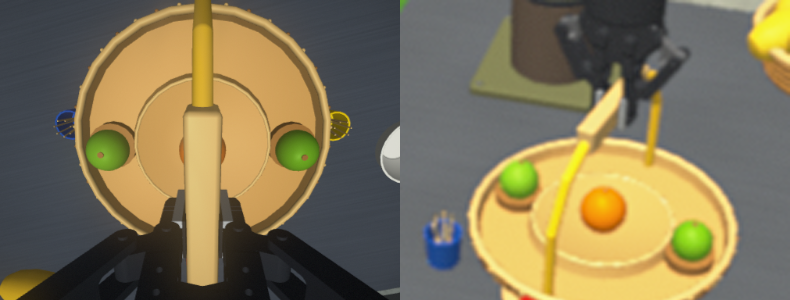

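Call:
{"name": "servo_tool", "arguments": {"moves": [[0,0,0,-0.1,0.05],[0,0,0,-0.3,0.05],[0,0,0,-0.7,0.05],[0,0,0,-1.3,0.05],[0,0,0,-2.1,0.05],[0,0,0,-3.1,0.05],[0,0,0,-4.3,0.05],[0,0,0,-5.7,0.05],[0,0,0,-7.3,0.05],[0,0,0,-9,0.05]]}}

```text
time_s: 28.75
eef_pos: [0.495, 0.1619, 0.2743]
tool_rot: [-45.4, 90.0, 40.1]
force: [0.2, 0.1, -4.6]
finger_gap: 0.0163
```

Call:
{"name": "servo_tool", "arguments": {"moves": [[0,0,0,-1.8,0.05],[0,0,0,-3.6,0.05],[0,0,0,-5.4,0.05],[0,0,0,-7.2,0.05],[0,0,0,-9,0.05],[0,0,0,-10.8,0.05],[0,0,0,-12.6,0.05],[0,0,0,-14.4,0.05],[0,0,0,-16.2,0.05],[0,0,0,-18,0.05]]}}

```text
time_s: 30.0
eef_pos: [0.495, 0.1619, 0.2743]
tool_rot: [27.5, 90.0, 130.9]
force: [-0.7, -0.0, -5.4]
finger_gap: 0.0168
```

```bash
python3 - <<'E'
from h import *
s=state();im=snapshot("wrist")
print(s["eef_pos"],s["q"],s["force"],s["torque"],s["finger_gap"])
i2=snapshot("scene")[90:240,210:360]
cv2.imwrite("pics/w17.png",np.hstack([cv2.resize(im,(400,300)),cv2.resize(i2,(390,390),interpolation=2)[:300]])[:,:,::-1])
E
```

```text
[0.49496981 0.16190947 0.27429417] [ 1.81123066e+01  1.36551537e+01 -3.18245013e+00  7.31631631e+01
  1.82147312e-03  4.63238861e+00] [-0.72471927 -0.0334076  -5.40168218] [-0.01316418 -0.02669267 -0.00774523] 0.01681779932668813
```

View pics/w17.png

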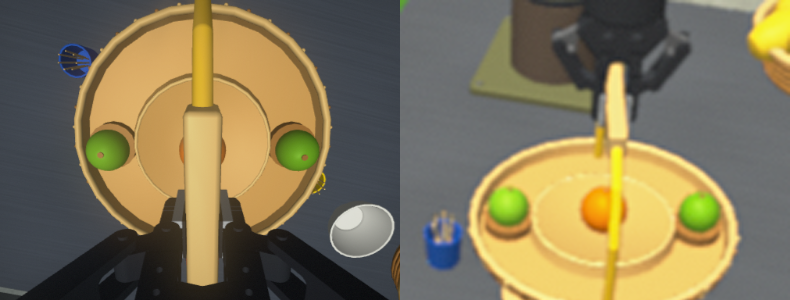

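Call:
{"name": "servo_tool", "arguments": {"moves": [[0,0,0,-0.3,0.05],[0,0,0,-0.9,0.05],[0,0,0,-1.8,0.05],[0,0,0,-3,0.05],[0,0,0,-4.5,0.05],[0,0,0,-6.2,0.05],[0,0,0,-8,0.05],[0,0,0,-9.8,0.05],[0,0,0,-11.6,0.05],[0,0,0,-13.4,0.05]]}}

```text
time_s: 31.35
eef_pos: [0.495, 0.1619, 0.2743]
tool_rot: [80.1, 90.0, -163.0]
force: [-0.2, 0.2, -5.4]
finger_gap: 0.0165
```

Call:
{"name": "servo_tool", "arguments": {"moves": [[0,0,0,-1.8,0.05],[0,0,0,-3.6,0.05],[0,0,0,-5.4,0.05],[0,0,0,-7.2,0.05],[0,0,0,-9,0.05],[0,0,0,-10.8,0.05],[0,0,0,-12.6,0.05],[0,0,0,-14.4,0.05],[0,0,0,-16.2,0.05],[0,0,0,-18,0.05]]}}

```text
time_s: 32.6
eef_pos: [0.495, 0.1619, 0.2743]
tool_rot: [-140.0, 90.0, -5.1]
force: [0.0, 0.2, -5.5]
finger_gap: 0.017
```

Call:
{"name": "servo_tool", "arguments": {"moves": [[0,0,0,-1.8,0.05],[0,0,0,-3.6,0.05],[0,0,0,-5.4,0.05],[0,0,0,-7.2,0.05],[0,0,0,-9,0.05],[0,0,0,-10.8,0.05],[0,0,0,-12.6,0.05],[0,0,0,-14.4,0.05],[0,0,0,-16.2,0.05],[0,0,0,-18,0.05]]}}

```text
time_s: 33.85
eef_pos: [0.495, 0.1619, 0.2743]
tool_rot: [-43.9, 90.0, 108.9]
force: [-0.6, 0.3, -4.7]
finger_gap: 0.0167
```

Call:
{"name": "servo_tool", "arguments": {"moves": [[0,0,0,-1.8,0.05],[0,0,0,-3.6,0.05],[0,0,0,-5.4,0.05],[0,0,0,-7.2,0.05],[0,0,0,-8.9,0.05],[0,0,0,-10.4,0.05],[0,0,0,-11.6,0.05],[0,0,0,-12.4,0.05],[0,0,0,-12.9,0.05],[0,0,0,-13.1,0.05]]}}

```text
time_s: 35.1
eef_pos: [0.495, 0.1619, 0.2743]
tool_rot: [-178.5, 90.0, -12.6]
force: [0.8, 0.2, -5.1]
finger_gap: 0.0166
```

```bash
python3 - <<'E'
from h import *
s=state();im=snapshot("wrist")
print(s["eef_pos"],s["q"],s["force"],s["torque"],s["finger_gap"])
S=snapshot("scene");T=snapshot("top")
cv2.imwrite("pics/w18.png",im[:,:,::-1]);cv2.imwrite("pics/s18.png",S[:,:,::-1]);cv2.imwrite("pics/t18.png",T[:,:,::-1])
cv2.imwrite("pics/c18.png",np.hstack([cv2.resize(S[90:250,210:370],(400,400),interpolation=2),cv2.resize(T[150:310,150:310],(400,400),interpolation=2)])[:,:,::-1])
E
```

```text
[0.49498487 0.16189625 0.27432607] [ 1.81128798e+01  1.36522784e+01 -3.18159660e+00  7.31624323e+01
 -2.19433673e-03 -5.77635290e+01] [ 0.76389184  0.22884039 -5.07452106] [ 0.03137021 -0.00126772 -0.02895373] 0.016628374128878288
```

View pics/w18.png

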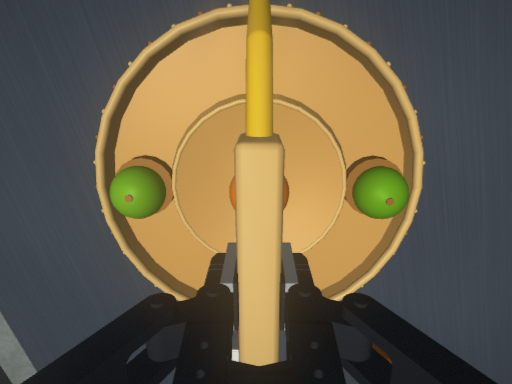

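View pics/c18.png

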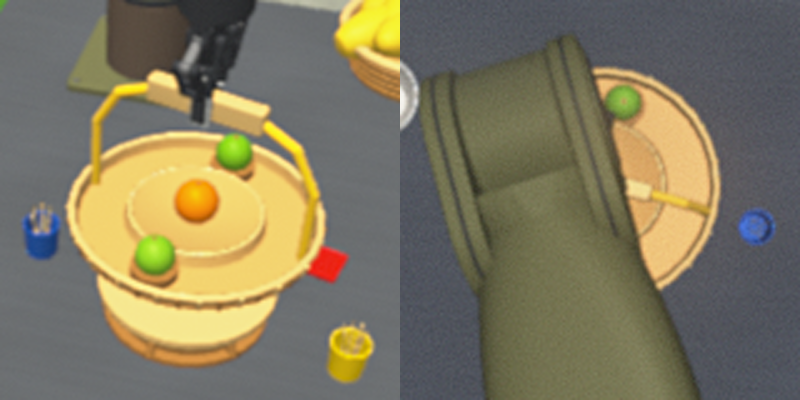

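```bash
python3 - <<'E'
from h import *
ps=camera_params("scene");S=cv2.imread("pics/s18.png")[:,:,::-1].copy()
box=(210,90,370,250)
l=[onz(ps,b[1],.164) for b in blobs(S,(35,100,40),(70,255,255),box,40)]
print(l,np.linalg.norm(l[0]-l[1])); c=(l[0]+l[1])/2
d=l[0]-l[1];print("centre",c,"perp yaw",np.degrees(np.arctan2(d[0],-d[1])))
t=[b for b in blobs(S,(0,190,120),(4,255,255),box,30)];print(t);tab=onz(ps,t[0][1],.152)
pot=onz(ps,(350,226.5),.045)
br=lambda a,b:np.degrees(np.arctan2((b-a)[1],(b-a)[0]))
print("tab",tab,"pot",pot,"tab bearing",br(c,tab),"pot bearing",br(c,pot))
o=blobs(S,(5,170,120),(17,255,255),(270,155,310,190),30)[:2];print("orange",[ (b,onz(ps,b[1],.163)) for b in o])
E
```

```text
[array([0.59023097, 0.13860131, 0.164     ]), array([0.39298609, 0.18766506, 0.164     ])] 0.20325549520229028
centre [0.49160853 0.16313319 0.164     ] perp yaw 76.03143373759532
[(np.int32(119), [340.6, 195.5], [334, 189, 14, 14])]
tab [0.54198435 0.31309606 0.152     ] pot [0.54177533 0.35628165 0.045     ] tab bearing 71.4316702244372 pot bearing 75.44017716216592
orange [((np.int32(120), [288.8, 173.2], [280, 163, 18, 17]), array([0.50456664, 0.16698152, 0.163     ]))]
```

```bash
python3 - <<'E'
from h import *
ps=camera_params("scene")
c=np.array([.4950,.1619])
for y in (72,74,76,78):
    a=np.radians(y);u=np.array([np.cos(a),np.sin(a)]);P=[(*(c+.152*u),.152),(*(c+.0*u),.163)]
    print(y,proj(ps,P))
print(onz(ps,(288.4,170.4),.163))
# initial check of same method
print("initial tab", onz(ps,(260.1,231.7),.072))
S=cv2.imread("pics/s18.png");cv2.imwrite("pics/tab.png",cv2.resize(S[175:235,310:370],(600,600),interpolation=cv2.INTER_NEAREST))
E
```

```text
72 [[338.05293487 195.01235028]
 [287.65839557 170.67741011]]
74 [[338.86855362 193.84735212]
 [287.65839557 170.67741011]]
76 [[339.61370816 192.66352303]
 [287.65839557 170.67741011]]
78 [[340.2879869  191.46267229]
 [287.65839557 170.67741011]]
[0.49327666 0.16362198 0.163     ]
initial tab [0.65246028 0.12670781 0.072     ]
```

View pics/tab.png

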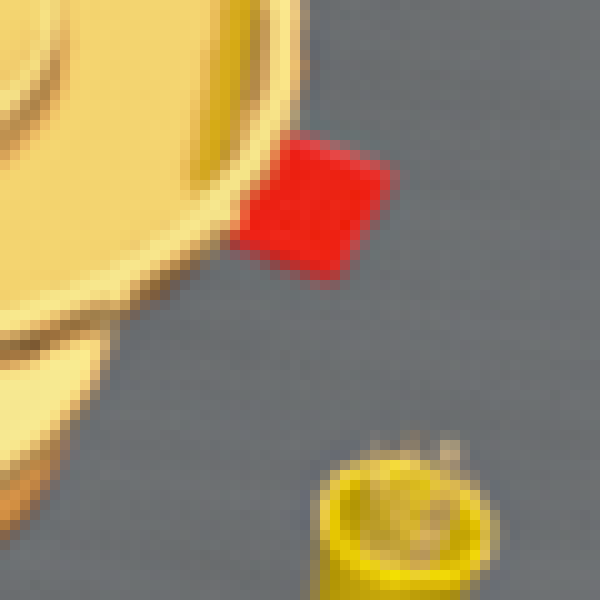

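```bash
python3 - <<'E'
from h import *
ps=camera_params("scene")
c=np.array([.4950,.1619])
for y in (73,76):
  a=np.radians(y);u=np.array([np.cos(a),np.sin(a)]);v=np.array([-u[1],u[0]])
  print(y)
  for z in (.152,.144):
    print((proj(ps,[(*(c+r*u+w*v),z) for r,w in((.170,.022),(.170,-.022),(.14,-.022),(.14,.022))])-[310,175]+.5).round(1).tolist())
  print("bowl rim pts",(proj(ps,[(*(c+.126*u),.10+.052)])-[310,175]).round(1))
# same for initial
S=cv2.imread("pics/scene0.png");cv2.imwrite("pics/tab0.png",cv2.resize(S[210:250,240:280],(600,600),interpolation=cv2.INTER_NEAREST))
a=np.radians(-13.5);u=np.array([np.cos(a),np.sin(a)]);v=np.array([-u[1],u[0]])
for z in (.072,.064):
    print((proj(ps,[(*(c+r*u+w*v),z) for r,w in((.170,.022),(.170,-.022),(.14,-.022),(.14,.022))])-[240,210]+.5).round(1).tolist())
E
```

```text
73
[[38.7, 17.7], [32.0, 27.5], [21.3, 23.1], [28.1, 13.5]]
[[38.1, 19.9], [31.5, 29.7], [20.8, 25.3], [27.7, 15.7]]
bowl rim pts [[19.4 15.7]]
76
[[39.5, 15.6], [33.7, 25.6], [22.8, 21.6], [28.8, 11.8]]
[[38.9, 17.8], [33.2, 27.8], [22.3, 23.8], [28.3, 14.0]]
bowl rim pts [[20.3 14.3]]
[[25.7, 27.1], [10.9, 20.9], [16.2, 13.7], [30.8, 19.7]]
[[25.5, 29.1], [10.8, 22.9], [16.1, 15.7], [30.7, 21.7]]
```

View pics/tab0.png

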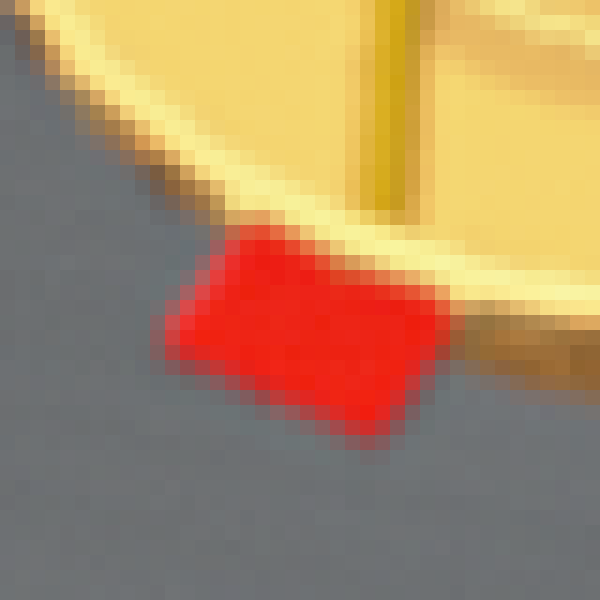

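Call:
{"name": "servo_tool", "arguments": {"moves": [[0,0,0,0,0.05],[0,0,0,0,0.05],[0,0,0,0,0.05],[0,0,0,0,0.05],[0,0,0,0,0.05],[0,0,0,0,0.05],[0,0,0,0,0.05],[0,0,0,0,0.05],[0,0,0,0,0.05],[0,0,0,0,0.05]]}}

```text
time_s: 36.5
eef_pos: [0.495, 0.1619, 0.2743]
tool_rot: [60.0, 90.0, -134.1]
force: [-0.2, 0.0, -5.3]
finger_gap: 0.017
```

```bash
python3 - <<'E'
from h import *
s=state();im=snapshot("wrist");S=snapshot("scene")
print(s["time_s"],s["eef_pos"],s["q"],s["dq"].round(2),s["force"],s["torque"],s["finger_gap"])
a=cv2.imread("pics/w14.png")[:,:,::-1];print(np.abs(a[:230,120:410].astype(int)-im[:230,120:410]).mean())
cv2.imwrite("pics/f.png",S[:,:,::-1])
E
```

```text
36.5 [0.49497802 0.16187797 0.27429374] [ 1.81102078e+01  1.36552149e+01 -3.18243202e+00  7.31634501e+01
 -5.77734299e-04 -5.77471083e+01] [ 0.07  0.01 -0.04  0.   -0.01  0.36] [-0.18302191  0.01834902 -5.33890477] [ 0.03023243 -0.00244761  0.03418436] 0.017036688382242864
7.058280859570215
```

View pics/f.png

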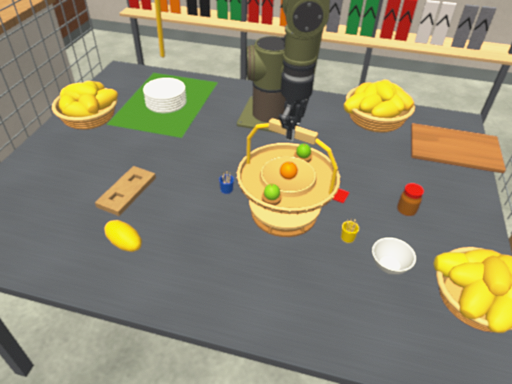

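The final scene view shows the tray held level above the pedestal, with its tab at (341,196) pointing at the yellow pot at (350,227). Both limes are seated, the orange is central, and the other objects are where they started.

```bash
python3 -c "
from bench import *
print(close_job())"
```

```text
the job is handed in; nothing more can be done
None
```

The job is done and handed in at about 36.6 s. I put one lime in each tray pocket, then gripped the tray by its handle at 90 N. I lifted it straight up 8.0 cm and turned it slowly 89.5° so the red tab points at the yellow pot.

**Last checks:**
- **Holding:** the arm is still and the tool is vertical. It carries a steady 5.3 N with almost no moment, and the handle has not slipped in the pads.
- **Limes and orange:** both limes are seated and the orange is in the middle of the dish. The mango, bowl, jar and pots look unmoved.
- **Tab direction:** the joint angles and the line through the limes put the tab at about 76°. The pot bears 75–76.5°, depending on the camera.

**Disagreement:** the raw centre of the red tab in the scene picture gave 71–73°. I put most of this down to the tab's visible side face and the camera calibration. Its corners fit about 76° to within roughly 1°, so I made no correction.

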